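# Set a sample on the spark spectrometer

## Robot

A 6-joint arm with a two-finger parallel gripper is mounted at the origin on the work surface. World frame = base frame: x ahead of the robot, y to its left, z up, the work surface at z = 0. Lengths are in m, angles in rad, forces in N, time in s.
With the tool pointing down it reaches from about 0.35 to 0.975 m from the base axis. Payload 4.9 kg.
Tool frame: the origin (TCP) lies midway between the tips of the shut fingers; the grasp point (between the pads) lies ctrl.tcp_to_grasp behind it (ctrl.tcp_to_grasp is the distance from the TCP to the grasp point, in m); z points along the fingers, y is the direction in which the jaws open and shut (so a half turn about z gives the same grasp; the last joint's range is limited). The gripper opens to 85 mm and grips with 20 to 120 N. Pads are 22 mm wide; open, the fingers measure 114 mm over their backs; the gripper's body (76 mm by 85 mm) begins 54 mm behind the grasp point. The pads swing forward as they close: fully open they stand 13 mm farther back than shut.
Start: joints at [-1.46, 0.053, 1.613, -0, 1.476, -0.119], TCP at [0.142, -0.609, 0.21] pointing down, gripper open.
Joint ranges: [-3.01, 3.01], [-1.01, 2.22], [0.06, 2.58], [-1.02, 4.17], [0.09, 2.62], [-3.14, 3.14]. Speed limits (rad/s): [2.57, 2.57, 3.14, 3.14, 3.14, 3.14].

## Interface

Orientations are given as a rotation vector (axis times angle).
In Python, from station import ctrl, get_image, calibration, finish_job, models gives the robot as it stands.
- The arm moves only by the shell command python3 -m creep 'ROWS' [FORCE]. ROWS is JSON, a list of rows, each a list of 7 numbers: the opening, from 0 (shut) to 1 (fully open), then the shift along the tool's x, y, z in m, then the turn, a rotation vector about the tool's x, y, z in degrees. A call has 1 to 20 rows; each row shifts and turns the commanded pose from where the row before left it, along the tool's axes as they then stand; what a row does not reach is not made up. A row lasts 1/10 s, in which the tool goes at most 50 mm and 8.59 degrees, less where a joint would pass 70% of its speed; a pose out of reach is approached as far as the arm can. A call with a gripper value outside its range is refused whole. The fingers move at their own pace and stop on an object; FORCE is the grip in N (left out, the last holds). Time passes only in rows, so rows that do not move let the fingers close. It gives the time, the measured TCP pose, the force and the opening at its end, in the units of the state.
- ctrl.get_obs(): the state, without advancing time (a new reading comes with each control period).
- get_image(name): name is "side" or "top" or "wrist"; returns the picture (420x560x3 uint8, red, green, blue); there is no depth.
- calibration(name): a dict with "mtx" (3x3 intrinsics, pixels), "R" (3x3) and "t" (3): a world point X has camera coordinates R X + t. Camera axes: x right, y down, z forward; pixel columns grow to the right and rows downward; lengths in m; the calibration is good to about 2 mm. The wrist camera is an equidistant fisheye: a pixel r from the principal point sees the ray r / f radians off the axis. A picture is of the moment at which its call begins: read the wrist's pose just before it. calibration takes no time and is no camera call; for the wrist camera it gives the pose at the moment of the call.
- finish_job(): hands the job in, once; it reports no verdict.
Trained networks look in the newest picture that a camera, given by its name, has taken for a name from the list of things; names that differ only in an ending like _2 or _b are one class to them, and where a whole thing is asked for, a point or a joint stands for the part that bears it (a point fixed in the world has none). Each returns a list of dicts, best first, with "conf" (0 to 1); they miss things now and then, are a little off and sometimes report something else, mostly with a low value. They report only what shows in the picture. A call takes as long as a camera call. They do not tell look-alikes from the thing itself.
- models.search_frame(camera, name): "extent" ([left, top, right, bottom] in pixels, round what is visible of it).
The state is a dict: "t": time; "q": joint angles; "dq": joint speeds; "effort": joint torques, N m; "tool_pos": TCP position; "tool_rot": TCP orientation; "contact_force": force on the tool from outside, world axes, zero at the start; "wrist_torque": the same for the moment, N m; "opening": finger opening in m.
Only numpy, scipy, OpenCV 4.12 (cv2) and the standard library are available. Lean on these libraries where they do the work, as an engineer would, in place of code of your own. Each camera call takes 0.05 s, during which the arm holds its last target. There are 200 camera calls.

## Task

On the spark table of the spectrometer, gently push the wide flat metal disc along the table, without gripping, lifting or tipping it, until it sits against both faces of the V-shaped stop and covers the burn hole. Then, again only by gentle pushing, swing the raised clamp arm down so that its foot rests on the disc, and leave it down. Leave the taller, thinner cylinder and everything else where they are.

Things in the scene. Friction and masses are not known exactly. Their poses are not given: they have to be found in the camera images.
- sample: The sample to be set: a bright steel disc 40 mm in diameter and 22 mm thick, about 0.22 kg, lying flat and loose on the spark table, 100 to 170 mm from the burn hole on the robot's side and left or right of its centre line. Origin: centre of its underside; z up.
- seat (a point): Centre of the burn hole (14 mm across) in the top face of the level spark table, the grey metal deck on the front of the white spectrometer, 120 mm above the bench, 420 mm wide. Its front edge is 190 mm in -x from here. The axes are the spectrometer's: x from the robot's side towards stop and clamp, y left, z up. The spectrometer is fixed; its place and yaw vary.
- stop (a point): Inner corner of the steel V-stop, at table height, 24 mm in +x of the hole's centre. The V opens 110 degrees towards the seat's -x, is 14 mm tall, and its arms reach 38 mm to either side in y, as far forward as the hole. A 40 mm disc that touches both faces has its centre exactly over the hole. Behind the stop stands the clamp's pedestal, 63 mm tall.
- clamp (a joint): Angle of the clamp arm, rad: 0 when level with its foot just touching a 22 mm disc at the seat, growing as it is raised (starts 1.1 to 1.25; limit 1.30). Stiff: it stays put above about 0.9 rad. Pushed below 0.8 (1 to 3 N at the handle) it sinks slowly by its own weight until the foot meets something, or to -0.10.
- clamp_hinge (a point): Middle of the clamp's hinge axis, 120 mm in +x and 47 mm up from the seat; the axis runs along the seat's y. From here the arm (14 mm wide, 12 mm thick) reaches out in the seat's -x direction, over the hole; lowering it swings its free end towards -x and down.
- clamp_handle (a point): Middle of the black cross handle at the free end of the clamp arm, a round bar 14 mm thick and 74 mm long along the seat's y, 165 mm from the hinge axis.
- clamp_foot (a point): Centre of the lower face of the clamp's round copper foot, 18 mm across, 120 mm along the arm from the hinge and 25 mm below the arm's centre line. The foot is sprung: it gives up to 6 mm towards the arm, at about 0.8 N per mm, so the arm can be pressed a little past level (to about -0.05 rad) on the disc.
- standard: Bystander: a steel cylinder 28 mm in diameter and 40 mm tall standing on the spark table on the other side of the centre line from the sample. Origin: centre of its underside.
- adapter: Bystander: a steel ring 40 mm across, 15 mm tall with a 12 mm bore, lying on the right part of the table, beside and to the right of the stop. Origin: centre of its underside.
- brush: Bystander: a 150 mm wooden-handled brush lying on the left edge of the table beside the stop. Origin: underside, near its middle; lies along its x.
- bottle: Bystander: a white bottle 64 mm across and 170 mm tall on the bench to the right. Origin: centre of its underside.
- jar: Bystander: a white jar with black lid, 68 mm across and 80 mm tall, on the bench to the right. Origin: centre of its underside.
- beaker: Bystander: a glass beaker 68 mm across and 90 mm tall on the bench to the left. Origin: centre of its underside.
Things that resemble listed ones, but are neither listed nor needed, are in the scene too. Leave any green look-alike of the sample alone.

How it is judged:
By the outcome, as a careful person would: the job done as asked, in the order asked, and still so for the second after the job is handed in, with the robot touching nothing.
It also fails if it takes over 56 s, if anything falls off the work surface, if the arm or the gripper's body presses on something with over 40 N, if the wrist force passes 120 N, or if a joint passes its speed limit or range.

## Working session

There is one attempt and no reset: what is moved stays moved. The work goes in short steps, Python scripts to look and compute and a shell command to move; the robot and the scene stay as the last step left them, time stands still between calls to the robot, and variables do not carry over. Pictures are saved under pics/ and viewed, about 8 in all and at most 12, crops included, and the job is handed in when it is done.

```bash
mkdir -p pics; ls; python3 - <<'E'
from station import ctrl,get_image,calibration,models
import cv2,numpy as np
for c in ("top","side"):
    im=get_image(c); cv2.imwrite(f"pics/{c}0.png",im[...,::-1])
    for n in ("sample","standard","clamp_handle","clamp_foot","stop","seat","adapter"):
        try: print(c,n,[(np.round(d["extent"]).tolist(),round(d["conf"],2)) for d in models.search_frame(c,n)][:4])
        except Exception as e: print(c,n,e)
    k=calibration(c); print(k["mtx"].tolist(),np.round(-k["R"].T@k["t"],3),np.round(k["R"],3).tolist())
o=ctrl.get_obs(); print(o,ctrl.tcp_to_grasp)
E
```

```text
pics
top sample []
top standard [([302.0, 223.0, 312.0, 233.0], 0.43), ([211.0, 28.0, 367.0, 263.0], 0.16)]
top clamp_handle [([269.0, 147.0, 296.0, 171.0], 0.59)]
top clamp_foot []
top stop [([208.0, 24.0, 370.0, 263.0], 0.96)]
top seat [([210.0, 25.0, 366.0, 259.0], 0.61)]
top adapter [([333.0, 180.0, 342.0, 194.0], 0.62), ([211.0, 28.0, 368.0, 264.0], 0.6)]
[[379.34618234890115, 0.0, 284.0416854981609], [0.0, 379.34618234890115, 208.96246245861985], [0.0, 0.0, 1.0]] [0.428 0.016 1.322] [[0.021, -1.0, 0.008], [-0.994, -0.021, -0.103], [0.103, -0.006, -0.995]]
side sample [([325.0, 274.0, 346.0, 293.0], 0.78), ([259.0, 220.0, 282.0, 238.0], 0.77)]
side standard [([303.0, 190.0, 313.0, 204.0], 0.65), ([349.0, 122.0, 375.0, 170.0], 0.28)]
side clamp_handle [([219.0, 127.0, 248.0, 172.0], 0.59)]
side clamp_foot []
side stop [([73.0, 96.0, 359.0, 314.0], 0.98)]
side seat [([72.0, 91.0, 361.0, 318.0], 0.58)]
side adapter []
[[391.1809802338582, 0.0, 282.24180615866027], [0.0, 391.1809802338582, 210.17873833500119], [0.0, 0.0, 1.0]] [0.115 0.666 0.763] [[-0.839, -0.544, 0.008], [-0.351, 0.53, -0.772], [0.416, -0.651, -0.635]]
{'t': 0.8, 'q': array([-1.46001390e+00,  5.26364940e-02,  1.61284232e+00, -3.81704451e-05,
        1.47598627e+00, -1.18987818e-01]), 'dq': array([-1.33975309e-03,  3.70018048e-04,  2.36509509e-04,  1.33423183e-03,
        9.74655760e-05,  5.29317541e-04]), 'effort': array([ 2.07676232e-03, -3.93634808e+01, -3.70444643e+01, -5.49732556e-05,
        2.97386978e-04, -1.59952457e-06]), 'tool_pos': array([ 0.14234403, -0.60858658,  0.21007749]), 'tool_rot': array([ 3.12075592e+00,  3.60119863e-01, -6.05082864e-05]), 'contact_force': array([ 0.3674149 ,  0.02897421, -0.67578382]), 'wrist_torque': array([-0.04850774,  0.03666269,  0.03883872]), 'opening': 0.0852075496093062} 0.0187
```

```bash
python3 - <<'E'
import cv2,numpy as np
a=cv2.imread("pics/top0.png")[20:275,195:385]; b=cv2.imread("pics/side0.png")[85:325,65:385]
a=cv2.resize(a,None,fx=3,fy=3,interpolation=2)[150:]  # 570 x 615
cv2.imwrite("pics/a.png",cv2.resize(cv2.imread("pics/top0.png")[120:270,200:380],None,fx=4,fy=4,interpolation=2))
cv2.imwrite("pics/b.png",cv2.resize(b,None,fx=2.5,fy=2.5,interpolation=2))
E
```

```text
(no output)
```

View pics/a.png

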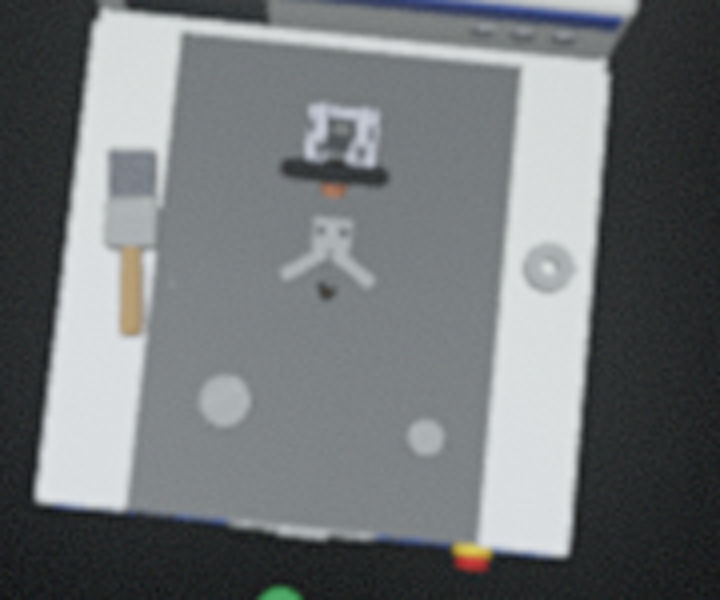

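View pics/b.png

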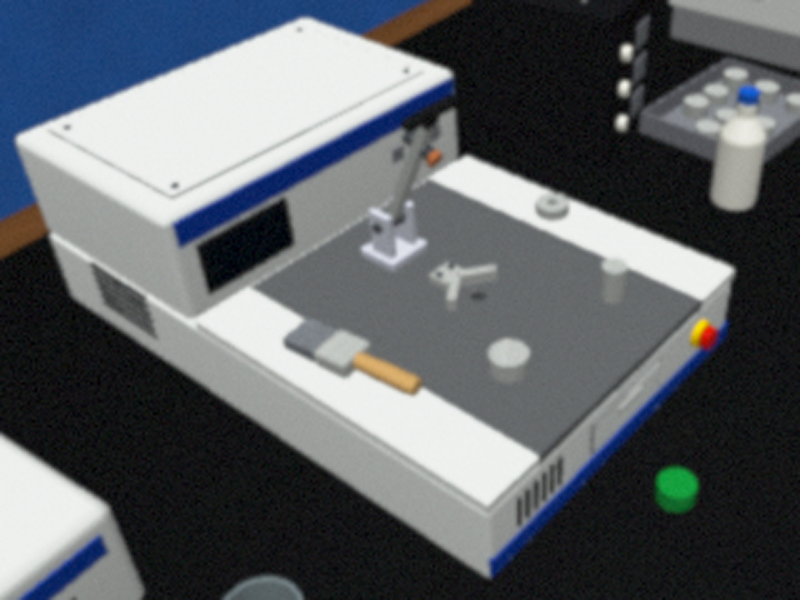

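The top crop (4x, offset 200,120) shows the sample disc at (225,400) and the thin standard at (426,437). The burn hole is at (327,291), the V-stop behind it, the raised handle at (334,172) and the adapter at (549,267). The side crop shows the wide flat disc at (509,358), the tall cylinder at (614,280) and a green look-alike on the bench at (677,487).
Candidates for the sample: the bright wide disc on the deck at top px (256,220), which fits because it is wide, flat and on the table; the green one on the bench, which is a look-alike to leave alone; and the thin cylinder, which is the standard.

```bash
cat > h.py <<'E'
from station import ctrl,get_image,calibration,models
import cv2,numpy as np
def ray(cam,uv,z,k=None):
    k=k or calibration(cam); M=k["mtx"]
    p=np.array([(uv[0]-M[0,2])/M[0,0],(uv[1]-M[1,2])/M[1,1],1.])
    if cam=="wrist":
        r=np.hypot(p[0],p[1]); p=np.array([p[0]/r*np.sin(r),p[1]/r*np.sin(r),np.cos(r)]) if r>1e-9 else p
    c=-k["R"].T@k["t"]; d=k["R"].T@p
    return c+d*(z-c[2])/d[2]
def proj(cam,X,k=None):
    k=k or calibration(cam); M=k["mtx"]; p=k["R"]@np.asarray(X)+k["t"]
    if cam=="wrist":
        r=np.hypot(p[0],p[1]); th=np.arctan2(r,p[2]); q=p[:2]/r*th
    else: q=p[:2]/p[2]
    return np.array([M[0,0]*q[0]+M[0,2],M[1,1]*q[1]+M[1,2]])
E
python3 - <<'E'
from h import *
f=lambda u,v:((u+.5)/4-.5+200,(v+.5)/4-.5+120)
k=calibration("top")
P={n:ray("top",f(*p),z,k) for n,p,z in [("sample",(225,400),.142),("std",(426,437),.16),("hole",(327,291),.12),("fl",(36,503),.12),("fr",(570,556),.12),("dlt",(182,35),.12),("dlb",(130,510),.12),("drt",(520,68),.12),("drb",(477,543),.12),("adapter",(549,267),.135),("handle",(334,172),.31)]}
for n in P: print(n,np.round(P[n],3))
for a,b in(("dlb","dlt"),("drb","drt"),("fr","fl")):
    d=P[b]-P[a]; print(a,np.degrees(np.arctan2(d[1],d[0])),np.linalg.norm(d))
g=lambda u,v:((u+.5)/2.5-.5+65,(v+.5)/2.5-.5+85)
for n,p,z in[("hole",(479,296),.12),("sample",(509,353),.142),("std",(614,266),.16)]: print("side",n,np.round(ray("side",g(*p),z),3))
E
```

```text
sample [0.515 0.096 0.142]
std [ 0.489 -0.059  0.16 ]
hole [0.606 0.019 0.12 ]
fl [0.433 0.244 0.12 ]
fr [ 0.4   -0.177  0.12 ]
dlt [0.814 0.141 0.12 ]
dlb [0.429 0.17  0.12 ]
drt [ 0.793 -0.134  0.12 ]
drb [ 0.408 -0.103  0.12 ]
adapter [ 0.627 -0.157  0.135]
handle [0.66  0.015 0.31 ]
dlb -4.293158765745373 0.38632868953835897
drb -4.5704023041558095 0.38544486176762577
fr 85.54461833776122 0.42237065563888054
side hole [0.608 0.02  0.12 ]
side sample [0.516 0.097 0.142]
side std [ 0.491 -0.057  0.16 ]
```

```bash
cat >> h.py <<'E'
from scipy.spatial.transform import Rotation as Ro
YAW=np.radians(-4.45); SEAT=np.array([.607,.0195,.12])
S=Ro.from_euler("z",YAW).as_matrix()
def s2w(p): return SEAT+S@np.asarray(p,float)
def w2s(p): return S.T@(np.asarray(p)-SEAT)
def st():
    o=ctrl.get_obs(); R=Ro.from_rotvec(o["tool_rot"]).as_matrix()
    print("t",round(o["t"],2),"tcp seat mm",np.round(w2s(o["tool_pos"])*1e3,1),"psi_seat",round(float(np.degrees(np.arctan2(R[1,0],R[0,0])-YAW)),1),"F",np.round(S.T@o["contact_force"],1),"open",round(o["opening"],4),"q",np.round(o["q"],2))
    return o,R
def to(p,psi=None):  # tool-frame shift (mm) and z turn to reach seat-frame point p (mm)
    o,R=st(); d=R.T@(s2w(np.asarray(p)/1e3)-o["tool_pos"])
    print("shift mm",np.round(d*1e3,1))
    if psi is not None:
        a=np.degrees(np.arctan2(R[1,0],R[0,0])-YAW); print("turn z",round(float(-(psi-a)),1))
E
python3 - <<'E'
from h import *
k=calibration("wrist"); o,R=st()
c=-k["R"].T@k["t"]; print("cam in tool",R.T@(c-o["tool_pos"]),"axis",R.T@k["R"][2], k["mtx"])
to((-130,120,150),120)
E
```

```text
t 0.8 tcp seat mm [-414.5 -662.2   90.1] psi_seat 17.6 F [ 0.4  0.1 -0.7] open 0.0852 q [-1.46  0.05  1.61 -0.    1.48 -0.12]
cam in tool [ 0.07366717  0.00018465 -0.16341983] axis [-2.87997991e-01  3.47883074e-04  9.57630950e-01] [[325.1922621    0.         281.87710222]
 [  0.         325.1922621  209.34240395]
 [  0.           0.           1.        ]]
t 0.8 tcp seat mm [-414.5 -662.2   90.1] psi_seat 17.6 F [ 0.4  0.1 -0.7] open 0.0852 q [-1.46  0.05  1.61 -0.    1.48 -0.12]
shift mm [ 507.9 -659.5  -60. ]
turn z -102.4
```

```bash
python3 -m creep '[[0.3,0,0,-0.03,0,0,0],[0.3,0,0,-0.03,0,0,0],[0.3,0.03,-0.04,-0.03,0,0,0],[0.3,0.03,-0.04,0,0,0,0],[0.3,0.03,-0.04,0,0,0,0],[0.3,0.03,-0.04,0,0,0,0],[0.3,0.03,-0.04,0,0,0,0],[0.3,0.03,-0.04,0,0,0,0],[0.3,0.03,-0.04,0,0,0,0],[0.3,0.03,-0.04,0,0,0,0],[0.3,0.03,-0.04,0,0,0,0],[0.3,0.03,-0.04,0,0,0,0],[0.3,0.03,-0.04,0,0,0,0],[0.3,0.03,-0.04,0,0,0,0],[0.3,0.03,-0.04,0,0,0,0],[0.3,0.03,-0.04,0,0,0,0],[0.3,0.03,-0.04,0,0,0,0],[0.3,0.03,-0.02,0,0,0,0],[0.3,0.03,0,0,0,0,0]]' 30
python3 -m creep '[[0.3,0,0,0,0,0,-8.5],[0.3,0,0,0,0,0,-8.5],[0.3,0,0,0,0,0,-8.5],[0.3,0,0,0,0,0,-8.5],[0.3,0,0,0,0,0,-8.5],[0.3,0,0,0,0,0,-8.5],[0.3,0,0,0,0,0,-8.5],[0.3,0,0,0,0,0,-8.5],[0.3,0,0,0,0,0,-8.5],[0.3,0,0,0,0,0,-8.5],[0.3,0,0,0,0,0,-8.5],[0.3,0,0,0,0,0,-6.9]]'
python3 - <<'E'
from h import *
to((-125,123,60),118)
cv2.imwrite("pics/w1.png",get_image("wrist")[...,::-1])
k=calibration("wrist")
for p in((-97,70,22),(0,0,0),(-111,-87,40)): print(p,proj("wrist",s2w(np.array(p)/1e3),k).round(1))
for n in("sample","standard","seat"): print(n,[(np.round(d["extent"]).tolist(),round(d["conf"],2)) for d in models.search_frame("wrist",n)][:3])
E
```

```text
t: 2.7
tool_pos: [0.4952, 0.108, 0.296]
tool_rot: [-3.119, -0.368, -0.001]
contact_force: [-0.5, 0.0, 0.3]
opening: 0.026
t: 3.9
tool_pos: [0.4948, 0.1048, 0.2958]
tool_rot: [1.714, 2.633, 0.0]
contact_force: [-0.3, -0.5, -0.1]
opening: 0.0255
t 3.9 tcp seat mm [-118.5   76.4  175.8] psi_seat 118.3 F [-0.3 -0.6 -0.1] open 0.0255 q [ 0.06 -0.27  1.77  0.    1.64 -0.36]
shift mm [ 44.2  16.4 115.8]
turn z 0.3
(-97, 70, 22) [297.2 203.1]
(0, 0, 0) [337.8 284.3]
(-111, -87, 40) [218.7 319.1]
sample [([163.0, 146.0, 188.0, 174.0], 0.91), ([277.0, 182.0, 316.0, 220.0], 0.75)]
standard []
seat [([152.0, 43.0, 560.0, 417.0], 0.97), ([280.0, 183.0, 316.0, 224.0], 0.7)]
```

View pics/w1.png

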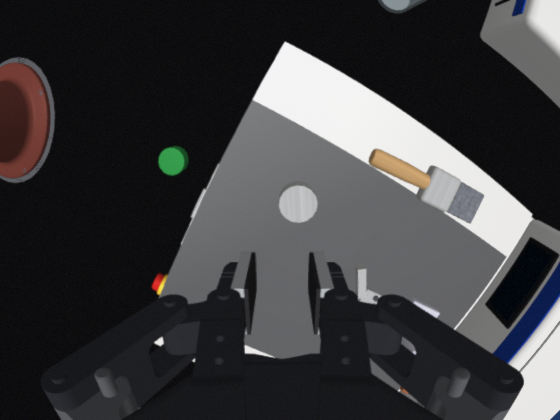

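Wrist view: the bright disc is at (298,204), matching the prediction, and the green look-alike at (173,160) is off the table and excluded. Next I go behind the disc and down.

```bash
python3 -m creep '[[0.3,0.022,0.008,0,0,0,0],[0.3,0.022,0.008,0.016,0,0,0],[0.3,0,0,0.04,0,0,0],[0.3,0,0,0.04,0,0,0],[0.3,0,0,0.03,0,0,0],[0.3,0,0,0.02,0,0,0],[0.3,0,0,0.015,0,0,0],[0.3,0,0,0.005,0,0,0],[0.3,0,0,0.003,0,0,0],[0.3,0,0,0,0,0,0]]'
python3 - <<'E'
from h import *
to((-72.4,23.4,6),118)
cv2.imwrite("pics/w2.png",get_image("wrist")[...,::-1])
k=calibration("wrist")
print([(np.round(d["extent"]).tolist(),round(d["conf"],2)) for d in models.search_frame("wrist","sample")][:3],proj("wrist",s2w((-.097,.070,.022)),k).round(1))
E
```

```text
t: 5.1
tool_pos: [0.4926, 0.1516, 0.1276]
tool_rot: [1.721, 2.627, 0.002]
contact_force: [0.9, 0.3, -0.3]
opening: 0.0256
t 5.1 tcp seat mm [-124.3  122.8    7.6] psi_seat 118.0 F [ 0.9  0.4 -0.3] open 0.0256 q [ 0.15 -0.15  1.95  0.    1.34 -0.26]
shift mm [-112.2   -0.8    1.7]
turn z -0.0
[([92.0, 207.0, 132.0, 251.0], 0.7), ([249.0, 307.0, 313.0, 359.0], 0.69)] [280.  350.1]
```

View pics/w2.png

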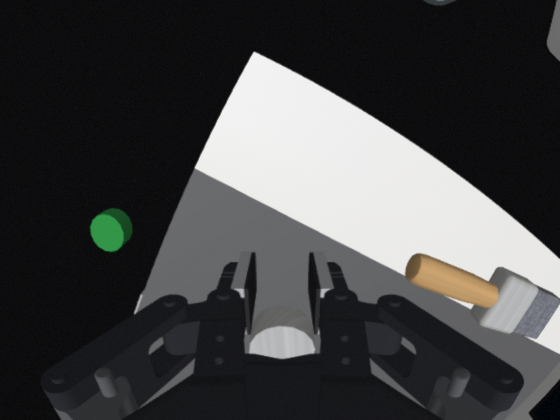

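The disc is centred between the fingers (column 281). I push it slowly along tool -x.

```bash
python3 -m creep '[[0.3,-0.01,0,0,0,0,0],[0.3,-0.01,0,0,0,0,0],[0.3,-0.005,0,0,0,0,0],[0.3,-0.003,0,0,0,0,0],[0.3,-0.003,0,0,0,0,0],[0.3,-0.003,0,0,0,0,0],[0.3,-0.003,0,0,0,0,0],[0.3,-0.003,0,0,0,0,0],[0.3,-0.004,0,0,0,0,0],[0.3,-0.004,0,0,0,0,0],[0.3,-0.004,0,0,0,0,0],[0.3,-0.004,0,0,0,0,0],[0.3,-0.004,0,0,0,0,0]]'
python3 -m creep '[[0.3,-0.004,0,0,0,0,0],[0.3,-0.004,0,0,0,0,0],[0.3,-0.004,0,0,0,0,0],[0.3,-0.004,0,0,0,0,0],[0.3,-0.004,0,0,0,0,0],[0.3,-0.004,0,0,0,0,0],[0.3,-0.004,0,0,0,0,0],[0.3,-0.004,0,0,0,0,0],[0.3,-0.004,0,0,0,0,0],[0.3,-0.004,0,0,0,0,0],[0.3,-0.004,0,0,0,0,0],[0.3,-0.003,0,0,0,0,0],[0.3,-0.002,0,0,0,0,0],[0.3,-0.002,0,0,0,0,0],[0.3,0,0,0,0,0,0]]'
python3 - <<'E'
from h import *
to((-72.4,23.4,6),118)
cv2.imwrite("pics/w3.png",get_image("wrist")[...,::-1])
a=get_image("top"); cv2.imwrite("pics/t3.png",cv2.resize(np.ascontiguousarray(a[120:270,200:380,::-1]),None,fx=4,fy=4,interpolation=2))
E
```

```text
t: 6.5
tool_pos: [0.5161, 0.0962, 0.1267]
tool_rot: [1.721, 2.628, -0.0]
contact_force: [-0.5, 0.9, -0.2]
opening: 0.0255
t: 8.0
tool_pos: [0.5364, 0.0496, 0.1267]
tool_rot: [-1.721, -2.628, 0.0]
contact_force: [-0.2, 0.7, -0.2]
opening: 0.026
t 8.0 tcp seat mm [-72.7  24.5   6.7] psi_seat 118.0 F [-0.3  0.7 -0.2] open 0.026 q [-0.05 -0.09  1.89 -0.    1.34 -0.46]
shift mm [-1.2 -0.2  0.7]
turn z 0.0
```

View pics/w3.png

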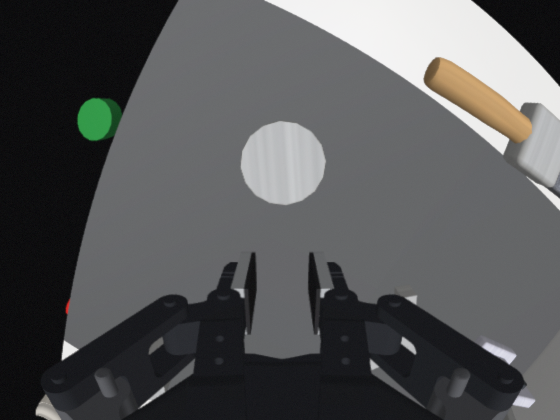

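```bash
python3 - <<'E'
from h import *
k=calibration("wrist"); print((w2s(ray("wrist",(283,163),.142,k))*1e3).round(1)); print("tcp px",proj("wrist",ctrl.get_obs()["tool_pos"],k))
E
```

```text
[-96.   69.9  22. ]
tcp px [281.38902831 250.94842735]
```

View pics/t3.png

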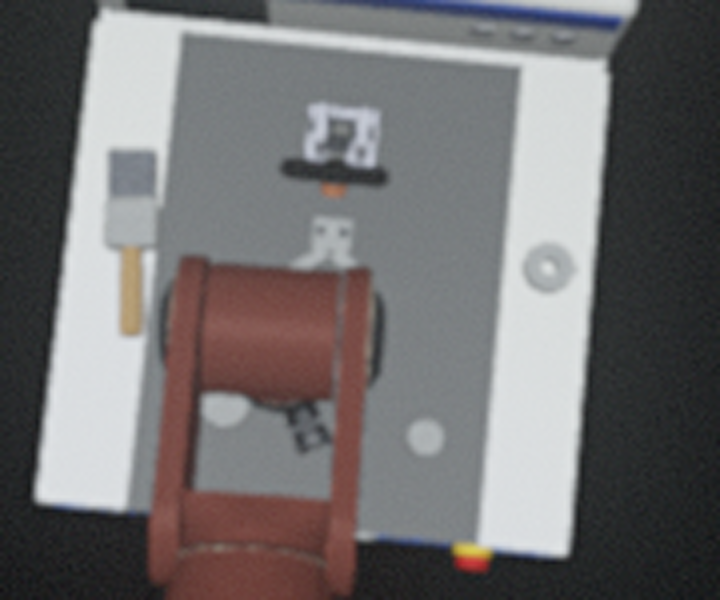

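The disc has not moved: it is still at (-96,70), so the fingertips passed over it. At this opening the tips must stand well behind the TCP. I'll go back raised and find the table by gentle touch.

```bash
python3 -m creep '[[0.3,0,0,-0.03,0,0,0],[0.3,0.03,0,0,0,0,0],[0.3,0.03,0,0,0,0,0],[0.3,0.03,0,0,0,0,0],[0.3,0.018,0,0,0,0,0],[0.3,0,0,0.015,0,0,0],[0.3,0,0,0.01,0,0,0],[0.3,0,0,0.004,0,0,0],[0.3,0,0,0.003,0,0,0],[0.3,0,0,0,0,0,0]]'
python3 -c "
from h import *
st(); cv2.imwrite('pics/s4.png',cv2.resize(np.ascontiguousarray(get_image('side')[85:325,205:385,::-1]),None,fx=3,fy=3,interpolation=2)[100:600])
print(proj('side',ctrl.get_obs()['tool_pos']))"
```

```text
t: 9.1
tool_pos: [0.4931, 0.1481, 0.124]
tool_rot: [-1.722, -2.627, 0.001]
contact_force: [-0.3, 0.4, -0.3]
opening: 0.0256
t 9.1 tcp seat mm [-123.6  119.3    4. ] psi_seat 118.0 F [-0.3  0.4 -0.3] open 0.0256 q [ 0.15 -0.14  1.95 -0.    1.34 -0.26]
[264.09872302 247.49061851]
```

View pics/s4.png

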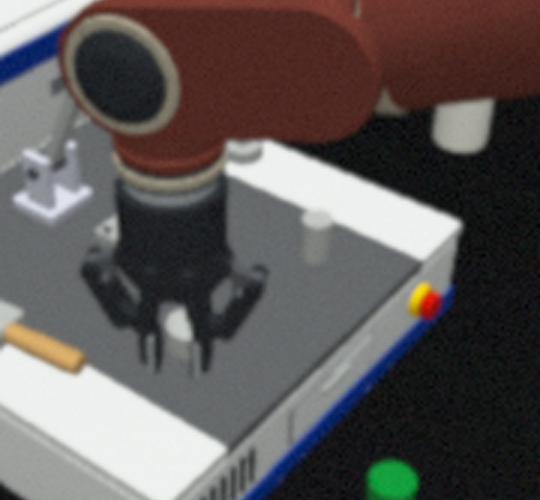

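The side view shows the tips at crop rows of about 372, while the TCP projects to row 387. The tips are therefore about 12–14 mm behind the TCP. I lower further, feeling for the table.

```bash
python3 -m creep '[[0.3,0,0,0.004,0,0,0],[0.3,0,0,0.003,0,0,0],[0.3,0,0,0.001,0,0,0],[0.3,0,0,0,0,0,0]]'; for i in 1; do python3 -m creep '[[0.3,0,0,0.001,0,0,0],[0.3,0,0,0.001,0,0,0],[0.3,0,0,0,0,0,0]]'; done; python3 -c "
from h import *
st()"
```

```text
t: 9.55
tool_pos: [0.493, 0.1487, 0.1165]
tool_rot: [-1.721, -2.628, 0.0]
contact_force: [-1.1, -0.6, 0.4]
opening: 0.0258
t: 9.85
tool_pos: [0.4931, 0.1488, 0.1146]
tool_rot: [-1.721, -2.628, 0.0]
contact_force: [0.3, 0.2, -0.3]
opening: 0.0255
t 9.85 tcp seat mm [-123.6  120.1   -5.4] psi_seat 118.0 F [ 0.3  0.2 -0.3] open 0.0255 q [ 0.15 -0.13  1.96  0.    1.32 -0.26]
```

```bash
python3 -m creep '[[0.3,0,0,0.001,0,0,0],[0.3,0,0,0.001,0,0,0],[0.3,-0.01,0,0,0,0,0],[0.3,-0.01,0,0,0,0,0],[0.3,-0.004,0,0,0,0,0],[0.3,-0.003,0,0,0,0,0],[0.3,-0.003,0,0,0,0,0],[0.3,-0.003,0,0,0,0,0],[0.3,-0.003,0,0,0,0,0],[0.3,-0.003,0,0,0,0,0],[0.3,-0.004,0,0,0,0,0],[0.3,-0.004,0,0,0,0,0],[0.3,-0.004,0,0,0,0,0],[0.3,-0.004,0,0,0,0,0],[0.3,-0.004,0,0,0,0,0],[0.3,0,0,0,0,0,0]]'
python3 - <<'E'
from h import *
to((-72.4,23.4,-7),118)
a=get_image("wrist"); print([(np.round(d["extent"]).tolist(),round(d["conf"],2)) for d in models.search_frame("wrist","sample")][:3])
b=get_image("side"); k=calibration("side"); print([(np.round(d["extent"]).tolist(),round(d["conf"],2),(w2s(ray("side",((d["extent"][0]+d["extent"][2])/2,(d["extent"][1]+d["extent"][3])/2),.131,k))*1e3).round(1)) for d in models.search_frame("side","sample")][:3])
a=cv2.resize(np.ascontiguousarray(a[200:420,180:400]),(500,500)); b=cv2.resize(np.ascontiguousarray(b[185:265,225:305]),(300,500-200)); b=cv2.copyMakeBorder(b,0,200,0,0,0)
cv2.imwrite("pics/c5.png",np.hstack([a,b])[...,::-1])
E
```

```text
t: 11.45
tool_pos: [0.517, 0.0941, 0.1127]
tool_rot: [1.722, 2.627, -0.0]
contact_force: [-0.2, 0.6, -0.3]
opening: 0.0256
t 11.45 tcp seat mm [-95.5  67.3  -7.3] psi_seat 118.0 F [-0.2  0.6 -0.3] open 0.0256 q [ 0.04 -0.11  1.94 -0.    1.31 -0.37]
shift mm [-49.6  -0.2  -0.2]
turn z -0.0
[([73.0, 150.0, 117.0, 196.0], 0.76), ([251.0, 268.0, 314.0, 349.0], 0.74)]
[([324.0, 272.0, 347.0, 292.0], 0.82, array([-309.7,  111.7,   11. ])), ([264.0, 214.0, 279.0, 229.0], 0.6, array([-83.4,  42.8,  11. ])), ([74.0, 95.0, 358.0, 320.0], 0.59, array([62.5, 88.4, 11. ]))]
```

View pics/c5.png

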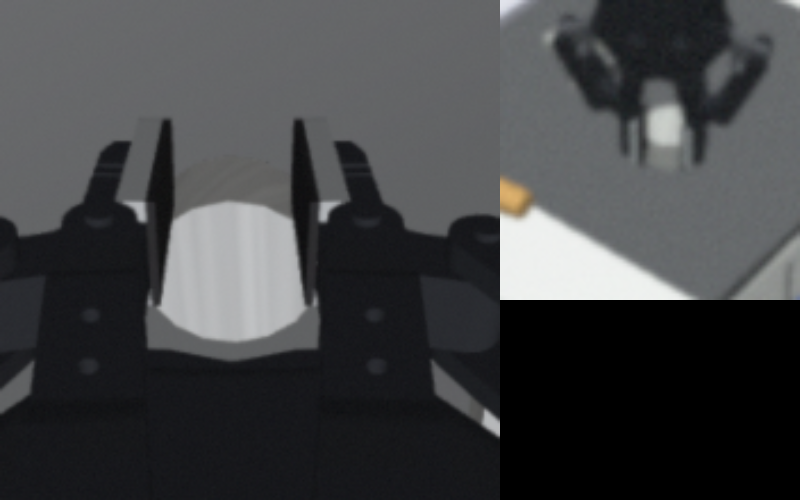

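The disc is now cradled against both finger edges and has moved to about (-83,43). I continue to the centre line, then back off.

```bash
python3 -m creep '[[0.3,-0.004,0,0,0,0,0],[0.3,-0.004,0,0,0,0,0],[0.3,-0.004,0,0,0,0,0],[0.3,-0.004,0,0,0,0,0],[0.3,-0.004,0,0,0,0,0],[0.3,-0.004,0,0,0,0,0],[0.3,-0.004,0,0,0,0,0],[0.3,-0.004,0,0,0,0,0],[0.3,-0.004,0,0,0,0,0],[0.3,-0.004,0,0,0,0,0],[0.3,-0.004,0,0,0,0,0],[0.3,-0.003,0,0,0,0,0],[0.3,-0.002,0,0,0,0,0],[0.3,-0.001,0,0,0,0,0],[0.3,0,0,0,0,0,0]]'
python3 -m creep '[[0.3,0.01,0,0,0,0,0],[0.3,0.02,0,0,0,0,0],[0.3,0.02,0,0,0,0,0],[0.3,0,0,-0.03,0,0,0],[0.3,0,0,-0.04,0,0,0],[0.3,0,0,-0.03,0,0,-8],[0.3,0,0,0,0,0,-8],[0.3,0,0,0,0,0,-8],[0.3,0,0,0,0,0,-8],[0.3,0,0,0,0,0,-8],[0.3,0,0,0,0,0,-8],[0.3,0,0,0,0,0,-8],[0.3,0,0,0,0,0,-6],[0.3,0,0,0,0,0,0]]'
python3 - <<'E'
from h import *
to((-115,0,40),180)
a=get_image("wrist"); k=calibration("wrist"); cv2.imwrite("pics/w6.png",a[...,::-1])
for z in(.142,): print([(np.round(d["extent"]).tolist(),round(d["conf"],2),(w2s(ray("wrist",((d["extent"][0]+d["extent"][2])/2,(d["extent"][1]+d["extent"][3])/2),z,k))*1e3).round(1)) for d in models.search_frame("wrist","sample")][:3])
print(proj("wrist",s2w((-.06,0,.022)),k))
b=get_image("side"); k=calibration("side"); print([(np.round(d["extent"]).tolist(),round(d["conf"],2),(w2s(ray("side",((d["extent"][0]+d["extent"][2])/2,(d["extent"][1]+d["extent"][3])/2),.131,k))*1e3).round(1)) for d in models.search_frame("side","sample")][:3])
E
```

```text
t: 13.15
tool_pos: [0.5368, 0.0487, 0.1127]
tool_rot: [1.721, 2.628, -0.0]
contact_force: [-0.4, -0.5, -0.1]
opening: 0.0258
t: 14.55
tool_pos: [0.5164, 0.0952, 0.2127]
tool_rot: [0.121, 3.139, -0.0]
contact_force: [1.0, -0.0, 0.7]
opening: 0.0256
t 14.55 tcp seat mm [-96.2  68.5  92.7] psi_seat 180.0 F [1.  0.  0.7] open 0.0256 q [ 0.04 -0.19  1.84 -0.    1.49 -1.45]
shift mm [ 18.9 -68.5  52.7]
turn z 0.0
[([176.0, 225.0, 224.0, 277.0], 0.93, array([-63.9,   2.2,  22. ])), ([213.0, 21.0, 248.0, 53.0], 0.6, array([-226.9,   31.9,   22. ]))]
[197.69361949 255.12411957]
[([266.0, 203.0, 283.0, 217.0], 0.66, array([-62.3,   4.6,  11. ])), ([325.0, 274.0, 345.0, 290.0], 0.47, array([-308.9,  112.2,   11. ]))]
```

```bash
python3 -m creep '[[0.3,0.019,-0.02,0,0,0,0],[0.3,0,-0.024,0.02,0,0,0],[0.3,0,-0.024,0.033,0,0,0],[0.3,0,0,0.03,0,0,0],[0.3,0,0,0.01,0,0,0],[0.3,0,0,0.005,0,0,0],[0.3,0,0,0.002,0,0,0],[0.3,0,0,0,0,0,0]]'
python3 -m creep '[[0.3,-0.01,0,0,0,0,0],[0.3,-0.008,0,0,0,0,0],[0.3,-0.003,0,0,0,0,0],[0.3,-0.003,0,0,0,0,0],[0.3,-0.003,0,0,0,0,0],[0.3,-0.003,0,0,0,0,0],[0.3,-0.003,0,0,0,0,0],[0.3,-0.003,0,0,0,0,0],[0.3,-0.004,0,0,0,0,0],[0.3,-0.004,0,0,0,0,0],[0.3,-0.004,0,0,0,0,0],[0.3,-0.004,0,0,0,0,0],[0.3,-0.004,0,0,0,0,0],[0.3,-0.004,0,0,0,0,0],[0.3,-0.004,0,0,0,0,0],[0.3,-0.004,0,0,0,0,0],[0.3,-0.004,0,0,0,0,0],[0.3,-0.004,0,0,0,0,0],[0.3,-0.002,0,0,0,0,0],[0.3,0,0,0,0,0,0]]'
python3 - <<'E'
from h import *
to((-26.5,0,-7),180)
b=get_image("side"); k=calibration("side"); print([(np.round(d["extent"]).tolist(),round(d["conf"],2),(w2s(ray("side",((d["extent"][0]+d["extent"][2])/2,(d["extent"][1]+d["extent"][3])/2),.131,k))*1e3).round(1)) for d in models.search_frame("side","sample")][:3])
E
```

```text
t: 15.55
tool_pos: [0.4935, 0.0286, 0.1141]
tool_rot: [0.121, 3.137, -0.0]
contact_force: [0.3, -0.5, 0.4]
opening: 0.0258
t: 17.55
tool_pos: [0.5707, 0.0223, 0.1128]
tool_rot: [0.122, 3.139, -0.0]
contact_force: [-0.3, -0.3, 0.7]
opening: 0.0254
t 17.55 tcp seat mm [-36.4  -0.   -7.2] psi_seat 180.0 F [-0.2 -0.3  0.7] open 0.0254 q [-0.09  0.    1.83  0.    1.31 -1.58]
shift mm [-9.9  0.  -0.2]
turn z 0.0
[([178.0, 209.0, 230.0, 243.0], 0.7, array([ 33.9, 155.6,  11. ])), ([253.0, 199.0, 262.0, 207.0], 0.64, array([-10.4,   9.3,  11. ])), ([323.0, 272.0, 346.0, 291.0], 0.54, array([-306.6,  111.2,   11. ]))]
```

Disc centre is about 10 mm short of the seat. I go on in 1 mm steps, watching the force.

```bash
python3 -m creep '[[0.3,-0.002,0,0,0,0,0],[0.3,-0.002,0,0,0,0,0],[0.3,-0.001,0,0,0,0,0],[0.3,-0.001,0,0,0,0,0],[0.3,-0.001,0,0,0,0,0],[0.3,0,0,0,0,0,0]]'; python3 -m creep '[[0.3,-0.001,0,0,0,0,0],[0.3,-0.001,0,0,0,0,0],[0.3,0,0,0,0,0,0]]';  python3 -c "
from h import *
st()"
```

```text
t: 18.25
tool_pos: [0.5774, 0.0218, 0.1127]
tool_rot: [0.122, 3.139, -0.0]
contact_force: [-0.5, 1.1, 0.7]
opening: 0.0254
t: 18.55
tool_pos: [0.5794, 0.0216, 0.1128]
tool_rot: [0.122, 3.139, 0.0]
contact_force: [-0.2, 0.6, -0.0]
opening: 0.0253
t 18.55 tcp seat mm [-27.7  -0.   -7.2] psi_seat 180.0 F [-0.2  0.6 -0. ] open 0.0253 q [-0.09  0.03  1.81  0.    1.31 -1.58]
```

```bash
python3 -m creep '[[0.3,-0.001,0,0,0,0,0],[0.3,0,0,0,0,0,0]]'; python3 -m creep '[[0.3,-0.001,0,0,0,0,0],[0.3,0,0,0,0,0,0]]'; python3 -m creep '[[0.3,-0.001,0,0,0,0,0],[0.3,0,0,0,0,0,0]]'
```

```text
t: 18.75
tool_pos: [0.5804, 0.0216, 0.1128]
tool_rot: [0.121, 3.139, -0.0]
contact_force: [-1.4, -0.2, 0.4]
opening: 0.0259
t: 18.95
tool_pos: [0.5814, 0.0215, 0.1128]
tool_rot: [0.122, 3.139, -0.0]
contact_force: [-1.1, -0.0, -0.1]
opening: 0.0259
t: 19.15
tool_pos: [0.5824, 0.0214, 0.1127]
tool_rot: [0.122, 3.139, 0.0]
contact_force: [-0.4, 0.6, -0.1]
opening: 0.0254
```

```bash
python3 -m creep '[[0.3,-0.001,0,0,0,0,0],[0.3,0,0,0,0,0,0]]'|grep for; python3 -m creep '[[0.3,-0.001,0,0,0,0,0],[0.3,0,0,0,0,0,0]]'|grep for; python3 -m creep '[[0.3,-0.001,0,0,0,0,0],[0.3,0,0,0,0,0,0]]'|grep -A1 for;  python3 - <<'E'
from h import *
st()
cv2.imwrite("pics/w7.png",cv2.resize(np.ascontiguousarray(get_image("wrist")[200:420,170:390,::-1]),(600,600)))
E
```

```text
contact_force: [-1.8, 0.6, 1.7]
contact_force: [-5.7, 0.6, 2.7]
contact_force: [-7.1, -0.5, 3.6]
opening: 0.0257
t 19.75 tcp seat mm [-23.6  -0.1  -7.7] psi_seat 180.0 F [-7.1 -1.   3.6] open 0.0257 q [-0.09  0.04  1.79 -0.    1.31 -1.58]
```

View pics/w7.png

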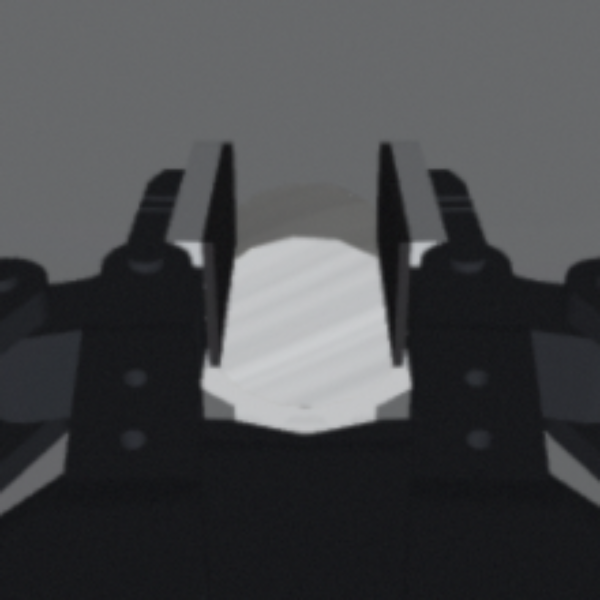

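The force rose to 7 N and motion stopped at TCP x = -23.6, y = 0. The crop shows the disc (300,330) tucked symmetrically between the two V faces, so it is seated. Now I back off, rise and check.

```bash
python3 -m creep '[[0.3,0.003,0,0,0,0,0],[0.3,0.01,0,0,0,0,0],[0.3,0.03,0,0,0,0,0],[0.3,0.03,0,0,0,0,0],[0.3,0.03,0,-0.03,0,0,0],[0.3,0,0,-0.04,0,0,0],[0.3,0,0,-0.05,0,0,0],[0.3,0,0,-0.05,0,0,0],[0.3,0,0,-0.05,0,0,0],[0.3,0,0,-0.04,0,0,0],[0.3,0,0,0,0,0,0]]'
python3 - <<'E'
from h import *
from scipy.optimize import minimize_scalar
st()
H=lambda t:s2w((.12-.165*np.cos(t),0,.047+.165*np.sin(t)))
f=lambda u,v:((u+.5)/4-.5+200,(v+.5)/4-.5+120)
r=minimize_scalar(lambda t:np.linalg.norm(proj("top",H(t))-f(334,172)),bounds=(.9,1.35),method="bounded"); print("theta",r.x,r.fun,w2s(H(r.x)))
g=lambda u,v:((u+.5)/2.5-.5+65,(v+.5)/2.5-.5+85)
print([(t,np.round(proj("side",H(t)),1)) for t in(1.1,1.17,1.25)],g(430,108))
a=get_image("wrist"); k=calibration("wrist"); 
print([(np.round(d["extent"]).tolist(),round(d["conf"],2),(w2s(ray("wrist",((d["extent"][0]+d["extent"][2])/2,(d["extent"][1]+d["extent"][3])/2),.142,k))*1e3).round(1)) for d in models.search_frame("wrist","sample")][:3], proj("wrist",s2w((0,0,.022)),k))
b=get_image("side"); k=calibration("side")
print([(np.round(d["extent"]).tolist(),round(d["conf"],2),(w2s(ray("side",((d["extent"][0]+d["extent"][2])/2,(d["extent"][1]+d["extent"][3])/2),.131,k))*1e3).round(1)) for d in models.search_frame("side","sample")][:3])
b=cv2.resize(np.ascontiguousarray(b[95:255,175:335]),(560,560),interpolation=cv2.INTER_CUBIC)
cv2.imwrite("pics/s8.png",b[...,::-1])
E
```

```text
t: 20.9
tool_pos: [0.4846, 0.029, 0.381]
tool_rot: [0.121, 3.125, -0.001]
contact_force: [0.3, -0.3, 1.0]
opening: 0.0257
t 20.9 tcp seat mm [-122.8   -0.   261. ] psi_seat 180.0 F [ 0.4 -0.2  1. ] open 0.0257 q [-0.09 -0.34  1.68  0.    1.78 -1.59]
theta 1.1410859291805857 0.028064546475998944 [ 5.12597549e-02 -4.33680869e-18  1.96999262e-01]
[(1.1, array([239.6, 131.9])), (1.17, array([236.3, 128.8])), (1.25, array([232.3, 125.5]))] (236.7, 127.9)
[([282.0, 60.0, 301.0, 84.0], 0.72, array([-246.6,   11.1,   22. ])), ([268.0, 243.0, 295.0, 272.0], 0.67, array([-6. , -0.4, 22. ]))] [282.01000106 261.64106698]
[([325.0, 274.0, 346.0, 292.0], 0.8, array([-311.1,  114.1,   11. ])), ([250.0, 194.0, 267.0, 206.0], 0.57, array([-5.5, -0.8, 11. ]))]
```

View pics/s8.png

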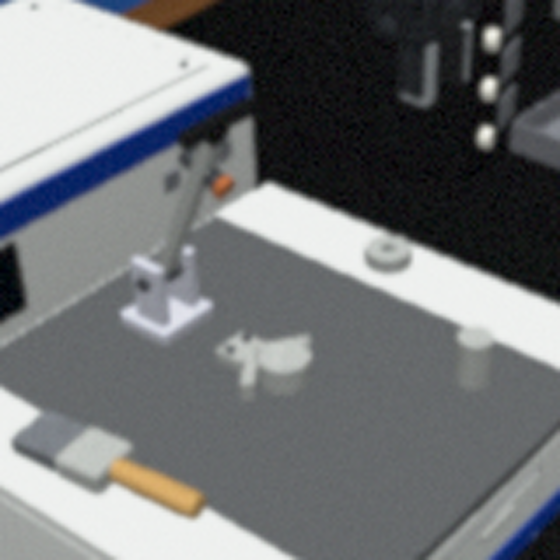

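```bash
python3 - <<'E'
from h import *
k=calibration("wrist"); a=get_image("wrist")
s=8; x0,y0=245,225
c=cv2.resize(np.ascontiguousarray(a[y0:y0+65,x0:x0+75]),None,fx=s,fy=s,interpolation=cv2.INTER_CUBIC)
def draw(pts,col):
    p=[(proj("wrist",s2w(q),k)-(x0,y0)+.5)*s-.5 for q in pts]
    cv2.polylines(c,[np.int32(p)],False,col,1)
t=np.linspace(0,2*np.pi,60)
draw([(.02*np.cos(u),.02*np.sin(u),.022) for u in t],(255,0,0))
draw([(.02*np.cos(u),.02*np.sin(u),0) for u in t],(0,255,0))
draw([(-.0026,.038,.014),(.024,0,.014),(-.0026,-.038,.014)],(0,0,255))
cv2.imwrite("pics/w9.png",c[...,::-1])
E
```

```text
(no output)
```

View pics/w9.png

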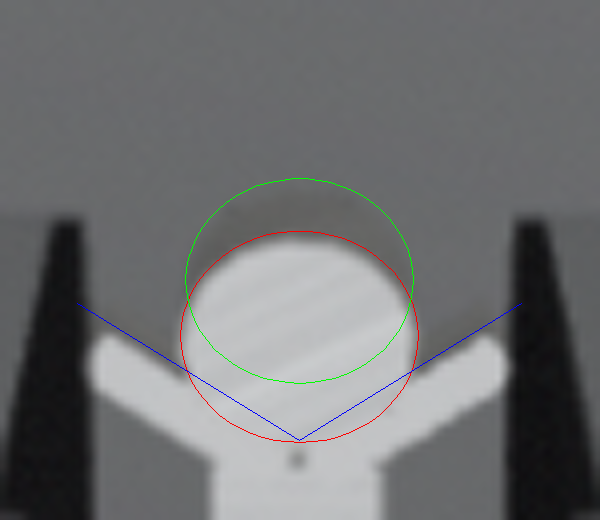

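The overlay shows the disc symmetric and touching both V faces. My seat estimate is about 2.5 mm short in x, which also agrees with where the push stopped. Next I go over and behind the handle, fingers straddling the clamp arm.

```bash
python3 -m creep '[[0.38,-0.03,0,0,0,0,0],[0.38,-0.04,0,0,0,0,0],[0.38,-0.04,0,0,0,0,0],[0.38,-0.04,0,0,0,0,0],[0.38,-0.04,0,0,0,0,0],[0.38,-0.021,0,0,0,0,0],[0.38,0,0,0,0,0,0],[0.38,0,0,0,0,0,0]]'
python3 - <<'E'
from h import *
to((88,0,174),180)
b=get_image("wrist")
cv2.imwrite("pics/w10.png",b[...,::-1])
k=calibration("wrist"); print([(np.round(d["extent"]).tolist(),round(d["conf"],2)) for d in models.search_frame("wrist","clamp_handle")][:3],proj("wrist",s2w((.052,0,.198)),k),[proj("wrist",s2w((.052,y,.198)),k) for y in(-.037,.037)])
E
```

```text
t: 21.95
tool_pos: [0.6922, 0.0129, 0.3705]
tool_rot: [-0.121, -3.135, -0.0]
contact_force: [-0.7, 0.6, 0.1]
opening: 0.0324
t 21.95 tcp seat mm [ 85.5   0.  250.5] psi_seat 180.0 F [-0.8  0.6  0.1] open 0.0324 q [-0.09  0.17  1.22  0.    1.75 -1.58]
shift mm [-2.8 -0.  76.5]
turn z 0.0
[([229.0, 158.0, 336.0, 220.0], 0.72)] [281.99492564 173.38941646] [array([227.88707775, 173.68665679]), array([336.10030887, 173.75532345])]
```

View pics/w10.png

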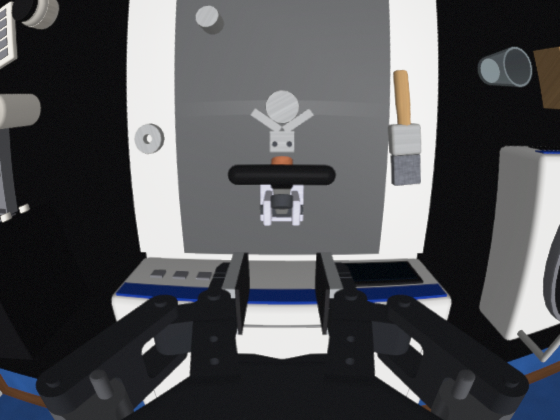

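The handle is at row 175, columns 229–335, where predicted and centred on the gripper. The fingers are clear behind it and the disc is in the V at (282,107). I go down and start pushing.

```bash
python3 -m creep '[[0.38,0,0,0.02,0,0,0],[0.38,0,0,0.03,0,0,0],[0.38,0,0,0.02,0,0,0],[0.38,0,0,0.006,0,0,0],[0.38,-0.004,0,0,0,0,0],[0.38,-0.003,0,0,0,0,0],[0.38,-0.002,0,0,0,0,0],[0.38,-0.002,0,0,0,0,0],[0.38,0,0,0,0,0,0]]'
python3 -c "
from h import *
st()"
python3 -m creep '[[0.38,-0.002,0,0,0,0,0],[0.38,-0.002,0,0.001,0,0,0],[0.38,-0.002,0,0.001,0,0,0],[0.38,-0.002,0,0.001,0,0,0],[0.38,-0.002,0,0.001,0,0,0],[0.38,-0.002,0,0.001,0,0,0],[0.38,0,0,0,0,0,0]]'
python3 -c "
from h import *
st()"
```

```text
t: 22.95
tool_pos: [0.7045, 0.0119, 0.2976]
tool_rot: [0.122, 3.138, -0.0]
contact_force: [1.0, 0.0, 0.9]
opening: 0.0326
t 22.95 tcp seat mm [ 97.7  -0.  177.6] psi_seat 180.0 F [1.  0.1 0.9] open 0.0326 q [-0.09  0.2   1.31  0.    1.63 -1.58]
t: 23.65
tool_pos: [0.716, 0.011, 0.2913]
tool_rot: [-0.122, -3.139, -0.0]
contact_force: [-0.0, 0.1, -0.0]
opening: 0.0323
t 23.65 tcp seat mm [109.3  -0.  171.3] psi_seat 180.0 F [-0.   0.1 -0. ] open 0.0323 q [-0.09  0.23  1.28 -0.    1.63 -1.58]
```

I had the sign wrong there: tool -x is seat +x, so that moved away from the handle and touched nothing. Now I push along tool +x.

```bash
python3 -m creep '[[0.38,0.01,0,0,0,0,0],[0.38,0.01,0,0,0,0,0],[0.38,0.005,0,0,0,0,0],[0.38,0.003,0,0,0,0,0],[0.38,0.003,0,0,0,0,0],[0.38,0.003,0,0,0,0,0],[0.38,0.003,0,0,0,0,0],[0.38,0.003,0,0,0,0,0],[0.38,0.003,0,0.001,0,0,0],[0.38,0.003,0,0.001,0,0,0],[0.38,0,0,0,0,0,0]]'
python3 -c "
from h import *
st()"
python3 -m creep '[[0.38,0.003,0,0.001,0,0,0],[0.38,0.003,0,0.002,0,0,0],[0.38,0.003,0,0.002,0,0,0],[0.38,0.003,0,0.002,0,0,0],[0.38,0.003,0,0.002,0,0,0],[0.38,0.003,0,0.002,0,0,0]]'
python3 -c "
from h import *
st();get_image('wrist')
print([(np.round(d['extent']).tolist(),round(d['conf'],2)) for d in models.search_frame('wrist','clamp_handle')][:3])"
```

```text
t: 24.75
tool_pos: [0.6695, 0.0147, 0.2895]
tool_rot: [-0.121, -3.138, -0.0]
contact_force: [0.4, -0.2, -0.4]
opening: 0.0327
t 24.75 tcp seat mm [ 62.7   0.  169.5] psi_seat 180.0 F [ 0.4 -0.2 -0.4] open 0.0327 q [-0.09  0.12  1.41  0.    1.61 -1.58]
t: 25.35
tool_pos: [0.6517, 0.0161, 0.2785]
tool_rot: [-0.121, -3.139, -0.0]
contact_force: [1.1, 0.5, 0.1]
opening: 0.0322
t 25.35 tcp seat mm [ 44.9   0.  158.5] psi_seat 180.0 F [1.1 0.6 0.1] open 0.0322 q [-0.09  0.08  1.47  0.    1.59 -1.58]
[([205.0, 211.0, 360.0, 286.0], 0.7)]
```

```bash
cat >> h.py <<'E'
SEAT2=SEAT+S@np.array([.0025,0,0])
def Hd(t,y=0): return SEAT2+S@np.array([.12-.165*np.cos(t),y,.047+.165*np.sin(t)])
def hscan(cam,ts):
    k=calibration(cam)
    for t in ts: print(t,proj(cam,Hd(t,-.037),k).round(0),proj(cam,Hd(t,.037),k).round(0),(w2s(Hd(t))*1e3).round(0))
E
python3 -c "
from h import *
hscan('wrist',(1.15,1.05,.95,.85,.75,.65))
get_image('side')
print([(np.round(d['extent']).tolist(),round(d['conf'],2)) for d in models.search_frame('side','clamp_handle')][:3])
hscan('side',(1.15,1.05,.95,.85,.75,.65))
"
```

```text
1.15 [202. 305.] [362. 305.] [ 55.   0. 198.]
1.05 [202. 270.] [362. 270.] [ 40.   0. 190.]
0.95 [204. 235.] [360. 235.] [ 27.  -0. 181.]
0.85 [207. 203.] [358. 203.] [ 14.   0. 171.]
0.75 [210. 175.] [354. 175.] [  2.   0. 159.]
0.65 [214. 151.] [350. 151.] [ -9.  -0. 147.]
[([221.0, 133.0, 260.0, 173.0], 0.79)]
1.15 [247. 124.] [226. 135.] [ 55.   0. 198.]
1.05 [251. 128.] [231. 140.] [ 40.   0. 190.]
0.95 [256. 133.] [235. 145.] [ 27.  -0. 181.]
0.85 [260. 139.] [240. 151.] [ 14.   0. 171.]
0.75 [264. 144.] [244. 157.] [  2.   0. 159.]
0.65 [267. 150.] [247. 163.] [ -9.  -0. 147.]
```

The handle is at about 0.93 rad and following. I push on to roughly 0.74.

```bash
python3 -m creep '[[0.38,0.003,0,0.002,0,0,0],[0.38,0.003,0,0.002,0,0,0],[0.38,0.003,0,0.002,0,0,0],[0.38,0.003,0,0.002,0,0,0],[0.38,0.003,0,0.002,0,0,0],[0.38,0.003,0,0.002,0,0,0],[0.38,0.003,0,0.002,0,0,0],[0.38,0.003,0,0.002,0,0,0],[0.38,0.003,0,0.002,0,0,0],[0.38,0,0,0,0,0,0],[0.38,0,0,0,0,0,0],[0.38,0,0,0,0,0,0],[0.38,0,0,0,0,0,0],[0.38,0,0,0,0,0,0]]'
python3 -c "
from h import *
st();get_image('wrist')
print([(np.round(d['extent']).tolist(),round(d['conf'],2)) for d in models.search_frame('wrist','clamp_handle')][:3])
get_image('side')
print([(np.round(d['extent']).tolist(),round(d['conf'],2)) for d in models.search_frame('side','clamp_handle')][:3])
hscan('wrist',(.85,.75,.65,.5,.3,.1))
"
```

```text
t: 26.95
tool_pos: [0.6253, 0.0181, 0.2609]
tool_rot: [0.122, 3.139, 0.0]
contact_force: [-0.0, -0.6, 0.0]
opening: 0.0325
t 26.95 tcp seat mm [ 18.3  -0.  140.9] psi_seat 180.0 F [ 0.  -0.6  0. ] open 0.0325 q [-0.09  0.03  1.55  0.    1.56 -1.58]
[([218.0, 158.0, 348.0, 319.0], 0.74), ([263.0, 183.0, 299.0, 193.0], 0.62)]
[([218.0, 164.0, 275.0, 183.0], 0.89)]
0.85 [203. 267.] [361. 267.] [ 14.   0. 171.]
0.75 [206. 235.] [358. 235.] [  2.   0. 159.]
0.65 [210. 207.] [354. 207.] [ -9.  -0. 147.]
0.5 [216. 173.] [348. 173.] [-22.   0. 126.]
0.3 [225. 145.] [339. 146.] [-35.   0.  96.]
0.1 [232. 133.] [332. 133.] [-42.  -0.  63.]
```

It is now at about 0.5 rad and sinking on its own. I lift straight up and clear.

```bash
python3 -m creep '[[0.38,0,0,-0.02,0,0,0],[0.38,0,0,-0.04,0,0,0],[0.38,0,0,-0.04,0,0,0],[0.38,0,0,-0.04,0,0,0],[0.38,0.03,0,0,0,0,0],[0.38,0.04,0,0,0,0,0],[0.38,0.04,0,0,0,0,0],[0.38,0.04,0,0,0,0,0],[0.38,0,0,0,0,0,0],[0.38,0,0,0,0,0,0],[0.38,0,0,0,0,0,0],[0.38,0,0,0,0,0,0],[0.38,0,0,0,0,0,0],[0.38,0,0,0,0,0,0],[0.38,0,0,0,0,0,0],[0.38,0,0,0,0,0,0],[0.38,0,0,0,0,0,0],[0.38,0,0,0,0,0,0]]'
python3 -c "
from h import *
st();b=get_image('side')
print([(np.round(d['extent']).tolist(),round(d['conf'],2)) for d in models.search_frame('side','clamp_handle')][:3])
hscan('side',(.3,.2,.1,.05,0,-.05,-.1))
w=get_image('wrist')
b=cv2.resize(np.ascontiguousarray(b[130:230,190:340]),(795,530),interpolation=cv2.INTER_CUBIC)
cv2.imwrite('pics/s11.png',b[...,::-1]); cv2.imwrite('pics/w11.png',w[...,::-1])
"
```

```text
t: 28.95
tool_pos: [0.4756, 0.0297, 0.4008]
tool_rot: [0.122, 3.139, 0.0]
contact_force: [-0.2, -0.3, -0.1]
opening: 0.0326
t 28.95 tcp seat mm [-1.318e+02 -1.000e-01  2.808e+02] psi_seat 180.0 F [-0.2 -0.3 -0.1] open 0.0326 q [-0.09 -0.34  1.66  0.    1.83 -1.59]
[([218.0, 170.0, 278.0, 205.0], 0.55)]
0.3 [276. 171.] [257. 185.] [-35.   0.  96.]
0.2 [277. 177.] [258. 191.] [-39.   0.  80.]
0.1 [278. 183.] [259. 197.] [-42.  -0.  63.]
0.05 [278. 185.] [260. 199.] [-42.  -0.  55.]
0 [278. 188.] [260. 202.] [-42.   0.  47.]
-0.05 [278. 191.] [260. 205.] [-42.  -0.  39.]
-0.1 [278. 193.] [260. 207.] [-42.  -0.  31.]
```

```bash
python3 -m creep '[[0.38,0,0,0,0,0,0],[0.38,0,0,0,0,0,0],[0.38,0,0,0,0,0,0],[0.38,0,0,0,0,0,0],[0.38,0,0,0,0,0,0],[0.38,0,0,0,0,0,0],[0.38,0,0,0,0,0,0],[0.38,0,0,0,0,0,0],[0.38,0,0,0,0,0,0],[0.38,0,0,0,0,0,0],[0.38,0,0,0,0,0,0],[0.38,0,0,0,0,0,0],[0.38,0,0,0,0,0,0],[0.38,0,0,0,0,0,0],[0.38,0,0,0,0,0,0]]'|head -1
python3 -c "
from h import *
b=get_image('side')
print([(np.round(d['extent']).tolist(),round(d['conf'],2)) for d in models.search_frame('side','clamp_handle')][:3])
k=calibration('side')
b=cv2.resize(np.ascontiguousarray(b[120:220,190:340]),None,fx=5.3,fy=5.3,interpolation=cv2.INTER_CUBIC)
for t,c in((0,(255,0,0)),(.15,(0,255,0))):
    p=[tuple(np.int32(((proj('side',Hd(t,y),k)-(190,120)+.5)*5.3))) for y in(-.037,.037)]
    for q in p: cv2.circle(b,tuple(map(int,q)),4,c,1)
cv2.imwrite('pics/s12.png',b[...,::-1])
"
```

```text
t: 30.6
[([220.0, 171.0, 278.0, 204.0], 0.78)]
```

The viewer's limit is reached, so the last checks are numerical: fit the handle angle from its dark pixels, then compare the bystanders with the start.

```bash
python3 -c "
from h import *
import numpy as np
for cam in('side','wrist'):
    g=cv2.cvtColor(get_image(cam),cv2.COLOR_RGB2GRAY); k=calibration(cam)
    c=proj(cam,Hd(0),k); print(cam,'expected 0:',c.round(1),'0.1:',proj(cam,Hd(.1),k).round(1),'-0.1:',proj(cam,Hd(-.1),k).round(1))
    m=(g<45).astype(np.uint8); n,l,s,ce=cv2.connectedComponentsWithStats(m)
    for i in range(1,n):
        if s[i,4]>40 and np.hypot(*(ce[i]-c))<25: print(s[i],ce[i].round(1))
# change outside the clamp/disc between start and now
a=cv2.imread('pics/side0.png').astype(int); b=get_image('side')[...,::-1].astype(int)
d=cv2.medianBlur((abs(a-b).max(2)>45).astype(np.uint8),3); n,l,s,ce=cv2.connectedComponentsWithStats(d)
print([(s[i].tolist()) for i in range(1,n) if s[i,4]>8])
for nme in('standard','sample'): print(nme,[(np.round(x['extent']).tolist(),round(x['conf'],2)) for x in models.search_frame('side',nme)][:4])
"
```

```text
side expected 0: [269.1 194.9] 0.1: [268.8 189.5] -0.1: [269.  199.9]
[260 189  19  15  98] [268.5 195.5]
wrist expected 0: [282.1 240.5] 0.1: [282.1 246. ] -0.1: [282.1 236.5]
[255 235  55  16 550] [281.9 240.1]
[[278, 0, 52, 71, 2877], [337, 0, 40, 11, 201], [391, 0, 153, 312, 18320], [538, 0, 5, 9, 20], [544, 45, 16, 16, 193], [298, 72, 13, 12, 56], [311, 88, 4, 14, 33], [292, 96, 11, 19, 98], [502, 114, 12, 9, 48], [226, 124, 21, 18, 158], [233, 143, 9, 9, 49], [222, 163, 6, 5, 23], [223, 171, 29, 17, 127], [250, 188, 29, 17, 223], [260, 220, 17, 12, 154], [525, 257, 17, 17, 148], [521, 264, 3, 5, 9], [520, 271, 6, 3, 13], [503, 279, 18, 31, 195], [452, 303, 108, 86, 4807], [446, 329, 4, 12, 39]]
standard [([304.0, 189.0, 312.0, 205.0], 0.53)]
sample [([250.0, 199.0, 263.0, 205.0], 0.5), ([324.0, 275.0, 345.0, 292.0], 0.48)]
```

```bash
python3 -c "
from station import finish_job; print(finish_job())"
```

```text
the job is handed in; nothing more can be done
None
```

The disc sits against both faces of the V-stop over the burn hole, and the clamp arm is down with its foot resting on it. I handed the job in shortly after 30.6 s on the robot's clock; no verdict was given.

**Disc:** I pushed it in two stages with two partly opened fingertips behind it, first to the centre line and then straight into the V, without gripping or lifting. The push ended at about 7 N. An overlay on the wrist picture then showed the disc centred and touching both V faces.

**Clamp:** I pushed the handle from behind to below 0.8 rad and let the arm sink on its own. In the last check, the handle lay within 1 px of where it should be at 0 rad in both the side and wrist pictures. The gripper was about 28 cm above the table and touching nothing.

**Standard and other things:** The standard's box in the side picture matches the start to 1 px. Comparing the start and end pictures showed no change on the table apart from the disc and clamp. I did not measure the adapter, the brush or the bench items one by one.

**What went wrong or disagreed:**
- **First disc push:** it passed over the disc without moving it, because partly open fingertips sit about 12 mm behind the TCP. I lowered the tool and repeated it.
- **First clamp push:** it went the wrong way and touched nothing, and I corrected it.
- **Hole position:** my first estimate was about 2.5 mm short in x; where the disc stopped and the overlay both showed this.
- **Final picture:** I couldn't view it because the picture limit was reached, so the last checks are numerical only.

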